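# Line up the quarter-turn fastener and hold the amplifier's access panel shut

### The job

The blue access panel on top of the bench amplifier stands proud of its frame, because its red quarter-turn fastener sits across its slot. Turn the red wing clockwise, seen from above, until it lines up with the yellow marks, then press the panel down until it is flush with its frame and finish while still holding it pressed there with the gripper (its springs push it up again if you let go). Leave the flask, the jar and the tip box beside the amplifier where they stand.

Things in the scene. Friction and masses are not known exactly. Their poses are not given: they have to be found in the camera images.
- amplifier: Fixed grey bench amplifier, 240 (x) x 310 (y) mm, flat grey deck on top 106 mm above the bench, black vent lines on the deck's -y side. Origin: centre of its underside on the bench; z up, -x is the front with the connectors.
- frame_top (a point): Centre of the opening of the dark steel frame on the amplifier's deck, level with the frame's top, 118 mm above the bench; axes as the amplifier's, at its x 0, y +45 mm. Frame 190 (x) x 150 (y) mm outside, 154 x 114 mm inside. Below, in the deck, a slot for the fastener's tongue: along x, 12 mm wide, 48 mm long.
- panel (a joint): How far the panel is pressed down, m: 0 = up on its springs, top face 10 mm above the frame's top; 0.010 = fully home, flush with the frame, at a hard stop. It slides straight down without tilting; springs push it up with about 2 N at the start and 8 N at the end of the travel. With the fastener not lined up, its tongue lands on the deck and stops the panel after about 2 mm.
- panel_top (a point): Centre of the panel's top face, on the fastener's axis; moves with the panel. Axes as the amplifier's. The panel is painted blue, 150 (x) x 110 (y) x 6 mm, with two yellow marks along its x axis, one each side of the fastener, 32 to 68 mm from the axis (and short yellow marks in line on the frame).
- fastener (a joint): Angle of the fastener, rad, positive counter-clockwise from above: 0 = wing in line with the yellow marks, its hidden tongue (36 x 6 mm, parallel to the wing) over the slot. Starts at 0.9 to 1.45; stops at -0.5 and 1.6, so it can be turned too far. The tongue enters the slot within about 0.15 rad of 0. Friction of about 0.04 N m keeps it where it is left.
- wing_grip (a point): Point to grip, on the fastener's axis, 25 mm above the panel's top face; x along the wing, y across it, z up. The wing is an upright red bar 44 mm long, 11 mm thick, top 33 mm above the panel with a white line along it, on a black disc 42 mm across, 3 mm high. It may also be used to push the panel down.
- flask: Loose green glass conical flask, 76 mm across, 116 mm tall, 0.16 kg, standing beside the amplifier; origin at the centre of its underside. To be left where it stands.
- jar: Loose whitish clear jar with an orange lid, 64 mm across, 100 mm tall, 0.22 kg; origin at the centre of its underside. To be left where it stands.
- tip_box: Loose yellow pipette tip box with a clear lid, 75 (x) x 100 (y) x 65 mm, 0.15 kg; origin at the centre of its underside. To be left where it stands.

How it is judged (in metres and radians):
On the way:
1. the fastener is turned in line with its slot (value of joint fastener between -0.2 and 0.2 rad).
At the end, for the whole second after the job is handed in: The panel is held within 2 mm of flush with its frame (pressed at least 8 of its 10 mm), the gripper pressing on it with more than 3 N, the fastener within 0.2 rad of the yellow marks, and flask, jar and tip box within 20 mm of where they stood (all of step 1 and value of joint panel above 0.008 m and contact force between any of the fingers, the arm and amplifier above 3 N and distance of each of flask, jar, tip_box from where it was at the start of the episode below 0.02 m); the arm keeps its last pose, push and grip.
It fails at once if the flask, the jar or the tip box was tipped or pushed away (distance of any of flask, jar, tip_box from where it was at the start of the episode above 0.03 m or angle between any of flask, jar, tip_box's own z axis and vertical above 0.5 rad).
It also fails if it takes over 32 s, if anything falls off the work surface, if the arm or the gripper's body presses on something with over 40 N, if the wrist force passes 120 N, or if a joint passes its speed limit or range.

### The arm

A 6-joint arm with a two-finger parallel gripper is mounted at the origin on the work surface. World frame = base frame: x ahead of the robot, y to its left, z up, the work surface at z = 0. Lengths are in mm, angles in rad, forces in N, time in s.
With the tool pointing down it reaches from about 350 to 875 mm from the base axis. Payload 4.2 kg.
Tool frame: the origin (TCP) lies midway between the tips of the shut fingers; the grasp point (between the pads) lies 19 mm behind it; y points along the fingers, x is the direction in which the jaws open and shut, and the axes are right-handed (so a half turn about y gives the same grasp; the last joint's range is limited). The gripper opens to 85 mm and grips with 20 to 120 N. Pads are 22 mm wide; open, the fingers measure 114 mm over their backs; the gripper's body (76 mm by 85 mm) begins 54 mm behind the grasp point. The pads swing forward as they close: fully open they stand 13 mm farther back than shut.
Start: joints at [1.391, 0.385, 0.008, 0, -1.194, -0.259], TCP at [265.5, 565.782, 231.312] pointing down, gripper open.
Joint ranges: [-3.14, 3.14], [-1.21, 2.06], [-1.07, 1.41], [-3.16, 2.05], [-2.99, -0.16], [-3.1, 3.1]. Speed limits (rad/s): [2.79, 2.79, 3.14, 3.14, 3.14, 3.14].

### API

Orientations are given as a unit quaternion [x, y, z, w].
In Python, from bench import read_state, get_image, job_done gives the robot as it stands.
- The arm moves only by the tool play_rows, never from a script. Its argument "series" is a list of rows, each a list of 7 numbers: the shift along the tool's x, y, z in m, then the turn, a rotation vector about the tool's x, y, z in rad, then the finger opening in m, from 0 to 0.0854. In form: [[x, y, z, wx, wy, wz, claw], ...]. A call has 1 to 10 rows; each row shifts and turns the pose as measured when the row begins, along the tool's axes as they then stand; what a row does not reach is not made up. A row lasts 1/10 s, in which the tool goes at most 50 mm and 8.59 degrees, less where a joint would pass 70% of its speed; a pose out of reach is approached as far as the arm can. A call with a gripper value outside its range is refused whole. The fingers move at their own pace and stop on an object; the grip force is fixed at half the most. Time passes only in rows, so rows that do not move let the fingers close. It gives the time, the measured TCP pose, the force and the opening at its end, in the units of the state.
- read_state(): the state, without advancing time (a new reading comes with each control period).
- get_image(name): name is "side" or "top"; returns a dict with "color" (420x560x3 uint8, red, green, blue), "intrinsics" (3x3 intrinsics, pixels), "D" ([k1, k2, p1, p2, k3] as OpenCV has them; the pictures are not rectified), "origin" and "orientation" of the camera in the world. Camera axes: x right, y down, z forward; pixel columns grow to the right and rows downward; lengths in mm; the calibration is good to about 2 mm. A picture is of the moment at which its call begins. There is no depth.
- job_done(): hands the job in, once; it reports no verdict.
The state is a dict: "clock": time; "joints": joint angles; "joint_vel": joint speeds; "joint_efforts": joint torques, N m; "position": TCP position; "ee_rot": TCP orientation; "contact_force": force on the tool from outside, world axes, zero at the start; "wrist_torque": the same for the moment, N m; "gripper_width": finger opening in mm.
Only numpy, scipy, OpenCV 4.12 (cv2) and the standard library are available. Lean on these libraries where they do the work, as an engineer would, in place of code of your own. Each camera call takes 0.05 s, during which the arm holds its last target. There are 200 camera calls.

## Working session

There is one attempt and no reset: what is moved stays moved. The work goes in short steps, Python scripts to look and compute and a tool call to move; the robot and the scene stay as the last step left them, time stands still between calls to the robot, and variables do not carry over. Pictures are saved under pics/ and viewed, about 8 in all and at most 12, crops included, and the job is handed in when it is done.

Besides the shell and the picture viewer there is one more tool, called after ">>>" in YAML: its name, and indented under it one key for each argument. play_rows: Moves the arm, as the interface text tells. Its arguments: {"type":"object","properties":{"series":{"type":"array","items":{"type":"array","items":{"type":"number"}}}},"required":["series"]}

```bash
mkdir -p pics; cat > h.py <<'E'
import numpy as np,cv2
from scipy.spatial.transform import Rotation as R
from bench import read_state,get_image
def shot(n,f=None):
    d=get_image(n)
    if f: cv2.imwrite('pics/'+f,d['color'][:,:,::-1])
    return d
def onplane(d,uv,z):
    p=cv2.undistortPoints(np.array(uv,float).reshape(-1,1,2),np.array(d['intrinsics'],float),np.array(d['D'],float)).reshape(-1,2)
    r=np.c_[p,np.ones(len(p))]@R.from_quat(d['orientation']).as_matrix().T
    o=np.array(d['origin'],float)
    return o+r*((z-o[2])/r[:,2])[:,None]
E
python3 - <<'E'
from h import *
for n in('top','side'):
    d=shot(n,n+'0.png');print(n,d['origin'],d['orientation'],d['intrinsics'])
s=read_state();print(s)
E
```

```text
top [ 429.67808265   41.32087904 1183.44728398] [-0.70160567  0.70968331 -0.04728902  0.0431606 ] [[516.17923486   0.         266.4100373 ]
 [  0.         516.17923486 207.61629468]
 [  0.           0.           1.        ]]
side [ 354.53508609 -865.47622072  686.02381735] [ 0.86570059 -0.11081473  0.05916529 -0.48454314] [[398.26203819   0.         277.43604636]
 [  0.         398.26203819 214.96244203]
 [  0.           0.           1.        ]]
{'clock': 0.1, 'joints': array([ 1.39058519e+00,  3.85508471e-01,  6.77251831e-03, -3.98280867e-04,
       -1.19398766e+00, -2.58619284e-01]), 'joint_vel': array([-4.71105204e-05, -7.53113581e-04,  3.05987903e-03, -1.57198931e-04,
       -6.82352500e-05, -2.91134188e-03]), 'joint_efforts': array([-8.06461649e-04, -3.93316984e+01,  1.88929850e+01,  4.19797495e+00,
       -2.55348568e-03,  3.99732983e-06]), 'position': array([265.31471268, 565.33121322, 230.32294337]), 'ee_rot': array([ 0.37969765, -0.59645797,  0.59728094, -0.37858031]), 'contact_force': array([ 0.04021509, -0.1181986 ,  0.45877537]), 'wrist_torque': array([-0.00898325, -0.07096597, -0.03938502]), 'gripper_width': 85.38353842860184}
```

View pics/top0.png

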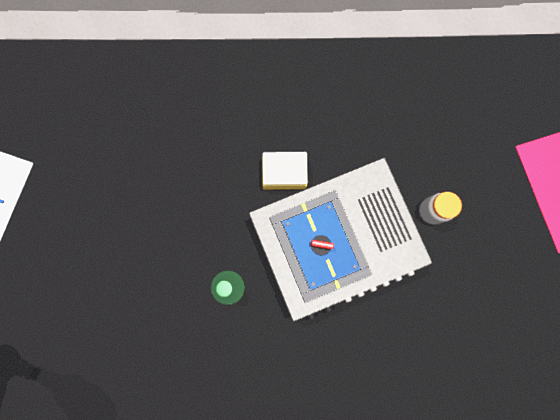

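View pics/side0.png

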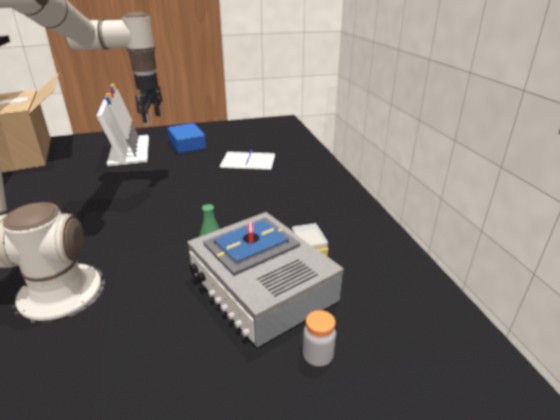

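The top view shows the blue panel centred near (321,245), the wing near (321,245) lying roughly along the image row, and yellow marks running from (305,207) to (337,285). The flask is at (228,288), the tip box at (285,170) and the jar at (441,207). The side view agrees.

```bash
cat > m.py <<'E'
from h import *
def measure(f=None,z=128,ztop=161):
    d=shot('top',f);c=d['color'];h=cv2.cvtColor(c,cv2.COLOR_RGB2HSV)
    roi=np.zeros(h.shape[:2],np.uint8);roi[185:305,262:385]=255
    blue=cv2.inRange(h,(100,120,60),(125,255,255))&roi
    red=(cv2.inRange(h,(0,120,80),(8,255,255))|cv2.inRange(h,(170,120,80),(180,255,255)))&roi
    yel=cv2.inRange(h,(20,90,120),(35,255,255))&roi
    def big(m):
        return max(cv2.findContours(m,cv2.RETR_EXTERNAL,cv2.CHAIN_APPROX_NONE)[0],key=cv2.contourArea)
    def rect(pts):
        (cx,cy),(a,b),t=cv2.minAreaRect(pts.astype(np.float32))
        if a<b:a,b,t=b,a,t+90
        return np.round([cx,cy,a,b,(t+90)%180-90],2)
    B=big(cv2.morphologyEx(blue,cv2.MORPH_CLOSE,np.ones((9,9))));P=onplane(d,B,z)[:,:2]
    print('panel c,size,angle',rect(P))
    Rc=np.argwhere(red)[:,::-1]
    W=onplane(d,Rc,ztop)[:,:2]
    print('red n',len(Rc),'rect',rect(W))
    ys=onplane(d,np.argwhere(yel)[:,::-1],z)[:,:2]
    for nm,p in(('yel',ys),('red',W)):
        v=np.linalg.svd(p-p.mean(0),full_matrices=False)[2][0];print(nm,len(p),p.mean(0),np.degrees(np.arctan2(v[1],v[0])))
    return d,c
if __name__=='__main__':
    d,c=measure()
    cv2.imwrite('pics/crop1.png',cv2.resize(c[185:310,260:390,::-1],None,fx=4,fy=4,interpolation=cv2.INTER_CUBIC))
    for n,uv,z in(('flask top',(224,289),116),('jar lid',(447,206),100),('box top',(285,168),65)): print(n,onplane(d,[uv],z)[0])
    s=read_state();print(R.from_quat(s['ee_rot']).as_matrix().round(3))
E
python3 m.py
```

```text
panel c,size,angle [487.52 -75.64 149.49 109.01  21.65]
red n 92 rect [486.94 -74.62  44.38  13.36  79.91]
yel 292 [560.41696249 -31.94874361] -150.13154221917534
red 92 [486.49894888 -74.05038785] -97.55573392567756
flask top [400.63999663 122.73049375 116.        ]
jar lid [ 568.29010616 -346.60481859  100.        ]
box top [661.24819863  -8.12041095  65.        ]
[[-0.425 -0.001  0.905]
 [-0.905 -0.002 -0.425]
 [ 0.002 -1.     0.   ]]
```

View pics/crop1.png

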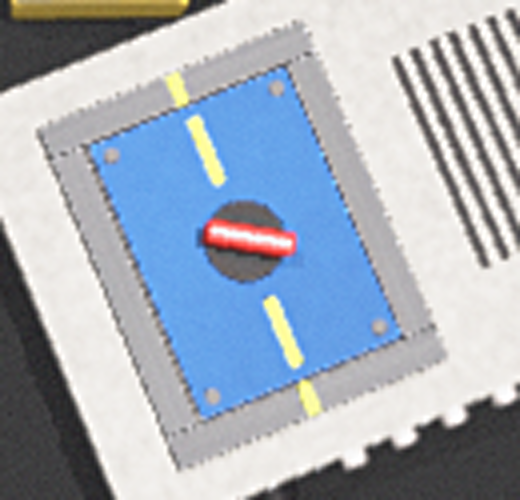

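The panel measures 149.5 × 109 mm, which fits the given size. Its centre is (487.5, -75.6) and its axis is at 21.7°. The wing is at about 80–82°, so the fastener is at roughly 1.04 rad. The tool's y axis is the approach direction, and the jaws should close along about 171°. I'll translate first and turn afterwards.

>>> play_rows:
  series:
    - [0.03,0,0.0295,0,0,0,0.0854]
    - [0.03,0,0.0295,0,0,0,0.0854]
    - [0.03,0,0.0295,0,0,0,0.0854]
    - [0.03,0,0.0295,0,0,0,0.0854]
    - [0.03,0,0.0295,0,0,0,0.0854]
    - [0.03,0,0.0295,0,0,0,0.0854]
    - [0.03,0,0.0295,0,0,0,0.0854]
    - [0.03,0,0.0295,0,0,0,0.0854]
    - [0.03,0,0.0295,0,0,0,0.0854]
    - [0.03,0,0.0295,0,0,0,0.0854]

```text
clock: 1.15
position: [406.7, 157.0, 227.7]
ee_rot: [0.384, -0.594, 0.596, -0.38]
contact_force: [0.7, -0.3, -0.5]
gripper_width: 85.5
```

>>> play_rows:
  series:
    - [0.03,0,0.03,0,0,0,0.0854]
    - [0.03,0,0.03,0,0,0,0.0854]
    - [0.03,0,0.03,0,0,0,0.0854]
    - [0.03,0,0.03,0,0,0,0.0854]
    - [0.03,0,0.03,0,0,0,0.0854]
    - [0.025,0,0.022,0,0,0,0.0854]
    - [0,0,0,0,0.1,0,0.0854]
    - [0,0,0,0,0.14,0,0.0854]
    - [0,0,0,0,0.14,0,0.0854]
    - [0,0,0,0,0.14,0,0.0854]

```text
clock: 2.15
position: [491.0, -90.3, 226.9]
ee_rot: [0.209, -0.675, 0.678, -0.204]
contact_force: [0.3, 0.4, 0.3]
gripper_width: 85.4
```

>>> play_rows:
  series:
    - [0,0,0,0,0.14,0,0.0854]
    - [0,0,0,0,0.14,0,0.0854]
    - [0,0,0,0,0.14,0,0.0854]
    - [0,0,0,0,0.14,0,0.0854]
    - [0,0,0,0,0.1,0,0.0854]
    - [0,0,0,0,0,0,0.0854]

```text
clock: 2.75
position: [489.4, -90.5, 225.1]
ee_rot: [-0.031, -0.704, 0.708, 0.038]
contact_force: [0.1, 0.1, 0.1]
gripper_width: 85.8
```

```bash
cat > e.py <<'E'
from h import *
import sys
x,y,z,yaw=map(float,sys.argv[1:])
s=read_state();M=R.from_quat(s['ee_rot']).as_matrix();p=s['position']
g=np.radians(yaw)
T=np.array([[np.cos(g),0,np.sin(g)],[np.sin(g),0,-np.cos(g)],[0,-1,0]])
cur=np.degrees(np.arctan2(M[1,0],M[0,0]))
print('clock',s['clock'],'pos',p.round(1),'yaw',cur.round(1),'joints',s['joints'].round(2),'F',s['contact_force'].round(1),'w',round(s['gripper_width'],1))
print('shift tool mm',(M.T@([x,y,z]-p)).round(1),'rotvec',R.from_matrix(M.T@T).as_rotvec().round(3))
E
python3 e.py 487.3 -75.3 137 171
```

```text
clock 2.75 pos [489.4 -90.5 225.1] yaw 174.4 joints [ 0.15  0.18 -0.3   0.   -1.1  -0.25] F [0.1 0.1 0.1] w 85.8Traceback (most recent call last):
  File "e.py", line 9, in <module>
    print('shift tool mm',(M.T@([x,y,z]-p)).round(1),'rotvec',R.from_matrix(M.T@T).as_rotvec().round(3))
                                                              ~~~~~~~~~~~~~^^^^^^^
  File "scipy/spatial/transform/_rotation.pyx", line 1143, in scipy.spatial.transform._rotation.Rotation.from_matrix
ValueError: Non-positive determinant (left-handed or null coordinate frame) in rotation matrix 0: [[ 0.99824275 -0.00936459 -0.0585126 ]
 [ 0.00902353  0.99994074 -0.00609028]
 [-0.05856616 -0.00555159 -0.99826809]].
```

```bash
sed -i 's/T=np.array.*/T=np.array([[np.cos(g),0,-np.sin(g)],[np.sin(g),0,np.cos(g)],[0,-1,0]])/' e.py; python3 e.py 487.3 -75.3 137 171
```

```text
clock 2.75 pos [489.4 -90.5 225.1] yaw 174.4 joints [ 0.15  0.18 -0.3   0.   -1.1  -0.25] F [0.1 0.1 0.1] w 85.8
shift tool mm [  2.8  88.1 -15.4] rotvec [-0.006  0.059  0.009]
```

>>> play_rows:
  series:
    - [0.003,0,-0.015,-0.006,0.059,0.009,0.0854]
    - [0,0.02,0,0,0,0,0.07]
    - [0,0.02,0,0,0,0,0.06]
    - [0,0,0,0,0,0,0.06]

```text
clock: 3.15
position: [487.8, -74.8, 184.3]
ee_rot: [0.054, 0.705, -0.705, -0.053]
contact_force: [0.2, -0.6, 0.2]
gripper_width: 60.2
```

```bash
python3 e.py 487.3 -75.3 137 171; python3 - <<'E'
from h import *
d=shot('top');a=d['color'][160:310,240:400,::-1];b=shot('side')['color'][150:300,170:330,::-1]
cv2.imwrite('pics/c2.png',np.hstack([cv2.resize(i,(400,375),interpolation=cv2.INTER_CUBIC) for i in(a,b)]))
E
```

```text
clock 3.15 pos [487.8 -74.8 184.3] yaw 171.4 joints [ 0.18  0.2  -0.38 -0.   -0.99 -0.33] F [ 0.2 -0.6  0.2] w 60.2
shift tool mm [ 0.5 47.3  0.7] rotvec [ 0.001  0.006 -0.001]
```

View pics/c2.png

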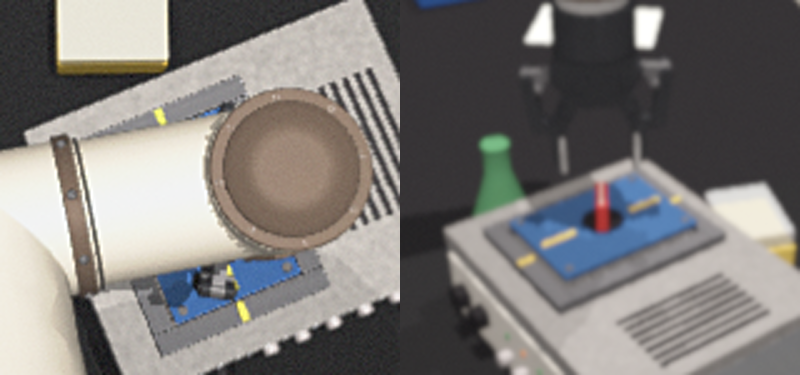

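The side view shows the open fingers at about (563,155) and (638,155), straddling the wing at (603,205). The top view is blocked by the wrist. I'll descend and close.

>>> play_rows:
  series:
    - [0,0.02,0,0,0,0,0.06]
    - [0,0.018,0,0,0,0,0.05]
    - [0,0.009,0,0,0.006,0,0.04]
    - [0,0,0,0,0,0,0.03]
    - [0,0,0,0,0,0,0.02]

```text
clock: 3.75
position: [493.0, -75.0, 144.0]
ee_rot: [0.059, 0.706, -0.704, -0.05]
contact_force: [-2.1, 0.0, 0.9]
gripper_width: 20.1
```

>>> play_rows:
  series:
    - [0,0,0,0,0,0,0.0]
    - [0,0,0,0,0,0,0.0]
    - [0,0,0,0,0,0,0.0]
    - [0,0,0,0,0,0,0.0]

```text
clock: 4.15
position: [488.6, -74.4, 144.4]
ee_rot: [0.057, 0.706, -0.704, -0.053]
contact_force: [0.2, -0.3, -3.5]
gripper_width: 9.9
```

```bash
python3 e.py 487.3 -75.3 137 111.7; python3 -c "
from h import *
print(read_state()['wrist_torque'])"
```

```text
clock 4.15 pos [488.6 -74.4 144.4] yaw 171.1 joints [ 0.18  0.25 -0.43 -0.   -0.88 -0.33] F [ 0.2 -0.3 -3.5] w 9.9
shift tool mm [1.1 7.4 1.1] rotvec [ 0.006  1.036 -0.003]
[-0.09924879  0.06340405  0.00576666]
```

The jaws hold the wing at 9.9 mm, but the TCP is 7 mm higher than planned. I'll open slightly, lower and grip again.

>>> play_rows:
  series:
    - [0,0,0,0,0,0,0.025]
    - [0,0,0,0,0,0,0.025]
    - [0,0.005,0,0,0,0,0.025]
    - [0,0.004,0,0,0,0,0.025]
    - [0,0,0,0,0,0,0.025]

```text
clock: 4.65
position: [491.6, -74.4, 136.8]
ee_rot: [0.059, 0.706, -0.704, -0.05]
contact_force: [-0.6, -0.3, -0.0]
gripper_width: 24.9
```

```bash
python3 e.py 488.3 -75 137.5 171
```

```text
clock 4.65 pos [491.6 -74.4 136.8] yaw 171.1 joints [ 0.18  0.26 -0.44 -0.   -0.86 -0.33] F [-0.6 -0.3 -0. ] w 24.9
shift tool mm [ 3.2 -0.7  1.1] rotvec [ 0.004  0.002 -0.012]
```

>>> play_rows:
  series:
    - [0.003,0,0.001,0.004,0,-0.012,0.015]
    - [0,0,0,0,0,0,0.0]
    - [0,0,0,0,0,0,0.0]
    - [0,0,0,0,0,0,0.0]

```text
clock: 5.05
position: [488.3, -75.0, 136.8]
ee_rot: [-0.054, -0.705, 0.705, 0.055]
contact_force: [0.1, -0.4, -0.8]
gripper_width: 9.7
```

>>> play_rows:
  series:
    - [0,0,0,0,0.08,0,0]
    - [0,0,0,0,0.08,0,0]
    - [0,0,0,0,0.08,0,0]
    - [0,0,0,0,0.08,0,0]
    - [0,0,0,0,0.08,0,0]

```text
clock: 5.55
position: [488.2, -74.9, 136.8]
ee_rot: [-0.198, -0.679, 0.679, 0.199]
contact_force: [-1.0, -0.5, 0.1]
gripper_width: 9.8
```

```bash
python3 e.py 488.3 -75 137.5 111.7
```

```text
clock 5.55 pos [488.2 -74.9 136.8] yaw 147.4 joints [ 0.18  0.26 -0.44 -0.   -0.87 -0.75] F [-1.  -0.5  0.1] w 9.8
shift tool mm [-0.1 -0.7  0. ] rotvec [-0.001  0.623  0.001]
```

Forces are small and the wing is turning with the gripper. 0.62 rad remains.

>>> play_rows:
  series:
    - [0,0,0,0,0.08,0,0]
    - [0,0,0,0,0.08,0,0]
    - [0,0,0,0,0.08,0,0]
    - [0,0,0,0,0.08,0,0]
    - [0,0,0,0,0.08,0,0]
    - [0,0,0,0,0.08,0,0]
    - [0,0,0,0,0.08,0,0]
    - [0,0,0,0,0.04,0,0]
    - [0,0,0,0,0,0,0]

```text
clock: 6.45
position: [488.1, -74.8, 136.8]
ee_rot: [-0.397, -0.585, 0.585, 0.398]
contact_force: [-0.0, -0.1, 0.2]
gripper_width: 10.0
```

```bash
python3 e.py 488.3 -75 137.5 111.7; python3 - <<'E'
from h import *
b=shot('side')['color'][180:290,180:320,::-1]
cv2.imwrite('pics/c3.png',cv2.resize(b,None,fx=4,fy=4,interpolation=cv2.INTER_CUBIC))
E
```

```text
clock 6.45 pos [488.1 -74.8 136.8] yaw 111.6 joints [ 0.18  0.26 -0.44 -0.   -0.87 -1.37] F [-0.  -0.1  0.2] w 10.0
shift tool mm [-0.3 -0.7 -0.1] rotvec [-0.001 -0.001  0.   ]
```

View pics/c3.png

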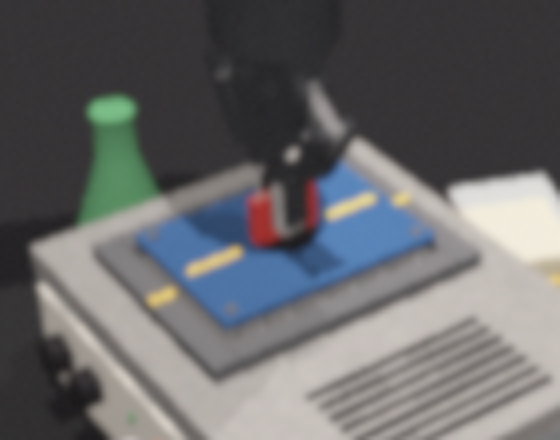

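The wing ((250,220)–(315,205)) is in line with the yellow marks at (215,262) and (350,207). I'll press down, still gripping.

>>> play_rows:
  series:
    - [0,0.003,0,0,0,0,0]
    - [0,0.003,0,0,0,0,0]
    - [0,0.003,0,0,0,0,0]
    - [0,0.003,0,0,0,0,0]

```text
clock: 6.9
position: [488.1, -74.8, 126.8]
ee_rot: [-0.396, -0.586, 0.586, 0.396]
contact_force: [-2.7, 1.5, 8.6]
gripper_width: 9.9
```

>>> play_rows:
  series:
    - [0,0.003,0,0,0,0,0]
    - [0,0.003,0,0,0,0,0]

```text
clock: 7.1
position: [488.2, -74.9, 126.5]
ee_rot: [-0.396, -0.586, 0.587, 0.395]
contact_force: [-10.4, 4.0, 25.0]
gripper_width: 10.0
```

```bash
python3 e.py 488.1 -74.8 126.8 111.7; python3 - <<'E'
from h import *
b=shot('side')['color'][180:290,180:320,::-1]
cv2.imwrite('pics/c4.png',cv2.resize(b,None,fx=4,fy=4,interpolation=cv2.INTER_CUBIC))
E
```

```text
clock 7.1 pos [488.2 -74.9 126.5] yaw 112.0 joints [ 0.18  0.27 -0.46  0.   -0.84 -1.37] F [-10.4   4.   25. ] w 10.0
shift tool mm [ 0.1 -0.3  0.1] rotvec [-0.001  0.006 -0.002]
```

View pics/c4.png

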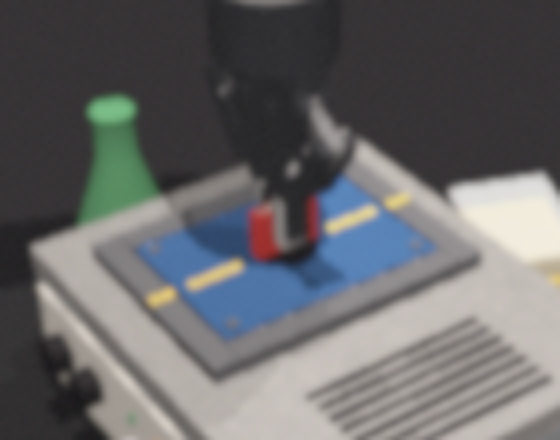

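The panel is flush: its edges meet the frame and the marks run on in line with the frame's marks. It is at the hard stop with 25 N. I'll ease the push a little and check that it holds.

>>> play_rows:
  series:
    - [0,0.002,0,0,0,0,0]
    - [0,0.002,0,0,0,0,0]

```text
clock: 7.35
position: [488.2, -74.8, 126.7]
ee_rot: [-0.396, -0.586, 0.587, 0.393]
contact_force: [-4.9, 1.6, 13.6]
gripper_width: 10.0
```

```bash
python3 - <<'E'
from h import *
for i in range(6): get_image('side')
s=read_state();print(s['clock'],s['position'],s['contact_force'],s['gripper_width'])
d=shot('top','top9.png');a=cv2.imread('pics/top0.png').astype(int);b=d['color'][:,:,::-1].astype(int)
for n,(u,v,w,h) in dict(flask=(208,268,40,40),jar=(415,188,50,40),box=(258,148,55,45)).items():
    print(n,np.abs(a-b)[v:v+h,u:u+w].mean().round(1),np.abs(a-b)[v:v+h,u:u+w].max())
E
```

```text
7.65 [488.17007532 -74.80745513 126.66763944] [-5.30903949  1.61291006 13.53487355] 9.791619776634226
flask 120.2 197
jar 15.7 50
box 13.6 46
```

```bash
python3 -c "
from bench import *
print(job_done());s=read_state();print(s['clock'],s['position'],s['contact_force'])"
```

```text
the job is handed in; nothing more can be done
None
the job is handed in; nothing more can be done
```

I turned the red wing about 60° clockwise until it lined up with the yellow marks. I then pressed the panel down and handed the job in with the gripper still holding it.

- **Panel:** the tool went down about 10 mm onto a hard stop, and the side view shows the panel flush with its frame. The last reading before hand-in, steady for 0.3 s at 7.65 s on the clock, showed about 13.5 N of upward force on the tool.
- **Fastener:** the jaws were at 112.0° against a target of 111.7° from the image measurement, and the side view shows the wing in line with the marks.
- **Flask, jar and tip box:**
  - The flask looks unmoved in the side views. The top view could not confirm it because the arm covered it at the end.
  - The jar and tip box areas in the top view changed a little in brightness between the first and last pictures (mean difference about 14–16 levels). I took that as shading and did not measure their positions again. The gripper stayed above or away from them throughout.
- **Mended on the way:** the first grip was 7 mm too high, so I reopened the jaws, lowered them and gripped again before turning.

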